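# Sort metal test coupons into a narrowing thickness rack

### The arm

A 6-joint arm with a two-finger parallel gripper is mounted at the origin on the work surface. World frame = base frame: x ahead of the robot, y to its left, z up, the work surface at z = 0. Lengths are in m, angles in degrees, forces in N, time in s.
With the tool pointing down it reaches from about 0.4 to 0.825 m from the base axis. Payload 7 kg.
Tool frame: the origin (TCP) lies at the very end of the fingers, on their centre line; the grasp point (between the pads) lies 19 mm behind it (hold_point_z is the distance from the TCP to the grasp point, in m); x points along the fingers, y is the direction in which the jaws open and shut, and the axes are right-handed (so a half turn about x gives the same grasp; the last joint's range is limited). The gripper opens to 88 mm and grips with 3 to 60 N. Pads are 19 mm wide; open, the fingers measure 130 mm over their backs; the gripper's body (78 mm by 193 mm) begins 47 mm behind the grasp point.
Start: joints at [92.195, 20.546, 0.682, 0, -70.136, -16.507], TCP at [0.167, 0.654, 0.227] pointing down, gripper open.
Joint ranges: [-176.03, 176.03], [-82.01, 121.73], [-58.28, 71.71], [-173.87, 95.51], [-174.79, -0.11], [-173.66, 173.66]. Speed limits (degrees/s): [136.94, 136.94, 172.46, 180, 180, 180].

### API

Orientations are given as [roll, pitch, yaw] about the fixed x, y, z axes, in that order (R = Rz(yaw) Ry(pitch) Rx(roll)).
In Python, from plant import * gives the robot as it stands.
- The arm moves only by the shell command python3 -m crank 'ROWS'. ROWS is a JSON object of lists of equal length, an entry for each row: "delta_pos": the shift along the tool's x, y, z in m, a list of three; "turn": the turn, a rotation vector about the tool's x, y, z in degrees, a list of three; "grip": the opening, from 0 (shut) to 1 (fully open). A call has 1 to 12 rows; each row is the pose to reach, as a shift and turn from the pose commanded when the call began, along the tool's axes at that moment; what a row does not reach only later rows make up. A row lasts 1/12 s, in which the tool goes at most 41.7 mm and 7.16 degrees, less where a joint would pass 70% of its speed; a pose out of reach is approached as far as the arm can. A call with a gripper value outside its range is refused whole. The fingers move at their own pace and stop on an object; the grip force is fixed at half the most. Time passes only in rows, so rows that repeat a pose let the fingers close. It gives the time, the measured TCP pose, the force and the opening at its end, in the units of the state.
- get_obs(): the state, without advancing time (a new reading comes with each control period).
- snapshot(name): name is "scene" or "side" or "wrist"; returns a dict with "pixels" (480x640x3 uint8, blue, green, red), "range_z" (480x640 float32, m along the optical axis (not along the pixel's ray), 0 where there is no reading), "camera_matrix" (3x3 intrinsics, pixels), "k1" (the pictures are not rectified: a ray, as slopes to the right and down, at radius r is drawn at 1 + k1 r^2 times it, then the intrinsics apply), "eye" and "rotation" of the camera in the world. Camera axes: x right, y up, looking along -z (the intrinsics and any distortion apply to the point x, -y, -z); pixel columns grow to the right and rows downward; lengths in m; the calibration is good to about 2 mm. A picture is of the moment at which its call begins.
- close_job(): hands the job in, once; it reports no verdict.
The state is a dict: "clock": time; "joint_pos": joint angles; "qvel": joint speeds; "tau": joint torques, N m; "tool_pos": TCP position; "orientation": TCP orientation; "force": force on the tool from outside, world axes, zero at the start; "moment": the same for the moment, N m; "opening": finger opening in m.
Only numpy, scipy, OpenCV 4.12 (cv2) and the standard library are available. Lean on these libraries where they do the work, as an engineer would, in place of code of your own. Each camera call takes 0.05 s, during which the arm holds its last target. There are 200 camera calls.

### The job

On the microscope bench, put the copper coupon and the brass coupon, standing on edge on the black mat, into the slots of the thickness rack that match their thickness, upright, so that each rests on its slot's ledges at its full depth. The two slot blocks may be clamped a little off their marked places, so feel for the slots and lower the coupons gently all the way in, without dropping or forcing them. Leave the steel coupon seated in its slot and the other things on the bench where they are.

Things in the scene. Friction and masses are not known exactly. Their poses are not given: they have to be found in the camera images.
- rack: Thickness rack, fixed on the bench top (z = 0): dark steel rail 90 (x) x 270 (y) x 10 mm high with three slot blocks along its y. Origin: centre of the rail's underside; z up, x away from the robot, y to the robot's left. Blocks are 50 mm long in x, centred at x = 0; slots run along x, open at top and ends. Slot centres: 18 mm y = +80 mm (exact), 13 mm y = 0, 8 mm y = -80 mm (both only nominal).
- slot18 (a point): Centre of the 18 mm slot on its ledges, 28 mm above the rack's origin. In all slots: 2.5 mm wider than the coupon; 28 mm above the rack's origin ledges on both sides narrow it to 3 mm less than the coupon. The right coupon stops there, a thicker one cannot enter, a thinner one falls through to the rail (10 mm).
- slot13 (a point): Marked (nominal) place of the 13 mm slot on the rail, 28 mm above the rack's origin. The real block is clamped up to 12 mm to either side of it in rack y; this shift is not measured, but can be seen or felt. The clamp holds firmly below 60 N. On the slot's -y side is a flat bare-metal land 13 mm wide, its top 50 mm above the rack's origin; square edges.
- slot8 (a point): Marked (nominal) place of the 8 mm slot, as slot13; its block is shifted by an amount of its own, up to 12 mm. On the +y side of every slot is a red fence wall 12 mm thick, top 58 mm above the rack's origin, its face being the slot's +y wall: a coupon carried in +y between land and fence-top height meets the fence when over the slot, flush with that wall.
- coupon13: Copper-coloured flat metal coupon 13 mm thick (its y), 46 mm long (its x), 70 mm tall (its z), about 0.3 kg, standing on edge on the mat. Origin: centre of its underside. Contact force with the rack must stay below 40 N.
- coupon8: Brass-coloured flat metal coupon 8 mm thick (its y), 46 mm long (its x), 70 mm tall (its z), about 0.2 kg, standing on edge on the mat. Origin: centre of its underside. Contact force with the rack must stay below 40 N.
- coupon18: Steel coupon 18 x 46 x 70 mm (its y, x, z), already seated in the 18 mm slot, standing 98 mm above the bench at its top. Origin: centre of its underside. To be left alone.
- mat: Black rubber mat 200 x 200 x 3 mm, fixed on the bench. Origin: centre of its underside. The two coupons stand on it about 9 cm apart, in either order.
- puck: Green round resin-mounted specimen, 30 mm diameter, 20 mm high, on the mat. Origin: centre of its underside. Bystander.
- jar: Jar 56 mm diameter, 75 mm high, beyond the rack. Origin: centre of its underside. Bystander.
- dish: White shallow dish 90 mm diameter, 18 mm high, left of the robot. Origin: centre of its underside. Bystander.
- mouse: Black computer mouse 100 x 60 x 32 mm, left of the rack. Origin: centre of its underside. Bystander.
- driver: Screwdriver 170 mm long, lying to the left. Origin: on its underside. Bystander.
- pen: White pen 120 mm long, 10 mm diameter, beyond the rack. Origin: on its underside. Bystander.
Things that resemble listed ones, but are neither listed nor needed, are in the scene too. What is meant by the coupon13 is not blue or turquoise, and is the larger of those in its own colour.

How it is judged (in metres and radians):
At the end, for the whole second after the job is handed in: Copper coupon in the 13 mm slot, brass in the 8 mm slot, steel still in the 18 mm slot: undersides 28 mm above the rack's origin within 3.5 mm (on the ledges), upright within 0.1 rad, centred in the rack's depth within 12 mm, within 15.5 mm of the marked slot (steel 4 mm), at rest (z of coupon13 in the frame of rack between 0.0245 and 0.0315 m and y of coupon13 in the frame of rack between -0.0155 and 0.0155 m and x of coupon13 in the frame of rack between -0.012 and 0.012 m and angle between each of coupon13, coupon8, coupon18's own z axis and vertical below 0.1 rad and linear speed of each of coupon13, coupon8, coupon18 below 0.02 m/s and z of coupon8 in the frame of rack between 0.0245 and 0.0315 m and y of coupon8 in the frame of rack between -0.0955 and -0.0645 m and x of coupon8 in the frame of rack between -0.012 and 0.012 m and z of coupon18 in the frame of rack between 0.0245 and 0.0315 m and y of coupon18 in the frame of rack between 0.076 and 0.084 m and x of coupon18 in the frame of rack between -0.012 and 0.012 m); the robot touches nothing.
It fails at once if the copper or brass coupon presses on the rack with more than 40 N (contact force between any of coupon13, coupon8 and rack above 40 N).
It fails at once if the copper coupon is dropped into or onto the rack (moves there at over 0.45 m/s, its underside below the fence tops) (linear speed of coupon13 above 0.45 m/s and z of coupon13 in the frame of rack below 0.058 m and x of coupon13 in the frame of rack between -0.045 and 0.045 m and y of coupon13 in the frame of rack between -0.135 and 0.135 m).
It fails at once if the brass coupon is dropped into or onto the rack (moves there at over 0.45 m/s, its underside below the fence tops) (linear speed of coupon8 above 0.45 m/s and z of coupon8 in the frame of rack below 0.058 m and x of coupon8 in the frame of rack between -0.045 and 0.045 m and y of coupon8 in the frame of rack between -0.135 and 0.135 m).
It fails at once if the seated steel coupon is moved by more than 12 mm (distance of coupon18 from where it was at the start of the episode above 0.012 m).
It fails at once if a bystander (specimen, jar, dish, mouse, screwdriver or pen) is moved by more than 30 mm (distance of any of puck, jar, dish, mouse, driver, pen from where it was at the start of the episode above 0.03 m).
It also fails if it takes over 64 s, if anything falls off the work surface, if the arm or the gripper's body presses on something with over 40 N, if the wrist force passes 120 N, or if a joint passes its speed limit or range.

## Working session

There is one attempt and no reset: what is moved stays moved. The work goes in short steps, Python scripts to look and compute and a shell command to move; the robot and the scene stay as the last step left them, time stands still between calls to the robot, and variables do not carry over. Pictures are saved under pics/ and viewed, about 8 in all and at most 12, crops included, and the job is handed in when it is done.

```bash
ls; mkdir -p pics; cat > h.py <<'E'
from plant import *
import numpy as np, cv2
from scipy.spatial.transform import Rotation as Ro
def cloud(s):
    K=np.array(s["camera_matrix"]);k=s["k1"]
    v,u=np.mgrid[0:480,0:640].astype(float)
    return pix(s,u,v,s["range_z"])
def pix(s,u,v,d):
    K=np.array(s["camera_matrix"]);k=s["k1"]
    x=(np.asarray(u)-K[0,2])/K[0,0];y=(np.asarray(v)-K[1,2])/K[1,1]
    a,b=x.copy(),y.copy()
    for _ in range(20):
        f=1+k*(a*a+b*b);a,b=x/f,y/f
    P=np.stack([a*d,-b*d,-np.asarray(d)*np.ones_like(a)],-1)
    return P@np.array(s["rotation"]).T+np.array(s["eye"])
E
python3 - <<'E'
from h import *
import pickle
o=get_obs();print(o)
for n in("scene","side"):
    s=snapshot(n);pickle.dump(s,open(n+".pkl","wb"));cv2.imwrite(f"pics/{n}0.png",s["pixels"]);print(n,s["eye"],s["rotation"],s["k1"],s["camera_matrix"])
E
```

```text
pics
{'clock': 0.0, 'joint_pos': array([ 9.21975495e+01,  2.05924582e+01,  6.34280576e-01, -1.95389106e-02,
       -7.01356098e+01, -1.65062841e+01]), 'qvel': array([ 0.00153385,  0.03837843,  0.10025538,  0.02595046, -0.02943621,
       -0.04419001]), 'tau': array([-3.68823848e-04, -5.82715237e+01,  2.93048286e+01,  6.99703574e+00,
        6.96582603e-03, -1.65651168e-04]), 'tool_pos': array([0.16673964, 0.65358411, 0.22561682]), 'orientation': array([ 95.42694706,  89.90443026, -98.8884418 ]), 'force': array([ 0.60710151, -0.18332489, -0.21114578]), 'moment': array([ 0.06238929, -0.07068434, -0.00149118]), 'opening': 0.08800538077976142}
scene [ 1.11160243 -0.07738852  0.70412151] [41.0272788  -0.32503967 77.50870658] -0.008996925791124313 [[446.61849778   0.         321.14615817]
 [  0.         446.61849778 235.7838757 ]
 [  0.           0.           1.        ]]
side [ 0.19793523 -0.57150852  0.53796143] [ 55.68595639   1.26159642 -32.66725556] -0.045818972373353466 [[457.16347702   0.         322.18087515]
 [  0.         457.16347702 241.38630153]
 [  0.           0.           1.        ]]
```

```bash
sed -i 's/np.array(s\["rotation"\]).T/Ro.from_euler("xyz",s["rotation"],degrees=True).as_matrix().T/' h.py; python3 - <<'E'
import cv2,numpy as np
E
```

```text
(no output)
```

View pics/scene0.png

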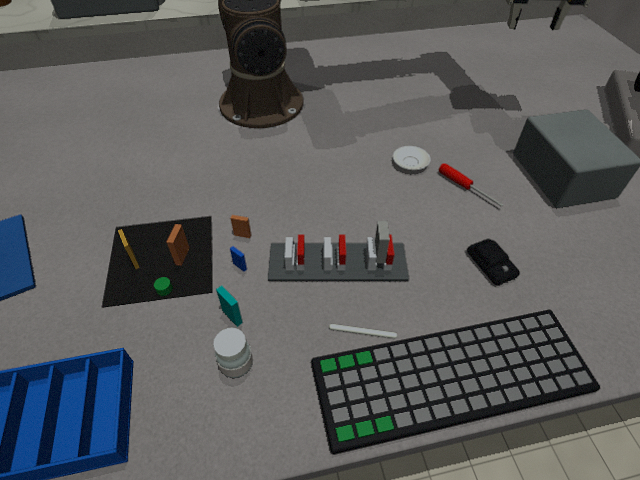

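View pics/side0.png

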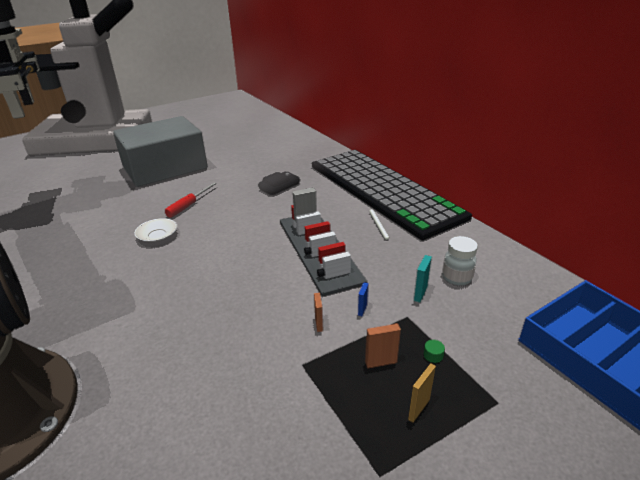

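Scene: rack around (338,262) with blocks at (295,252), (335,252), (380,252). On the mat are the large copper coupon (178,245), brass (128,250) and the puck (163,286). The small copper look-alike is off the mat at (241,226). Now I'll take positions from the depth.

```bash
python3 - <<'E'
from h import *
import pickle
for n,boxes in (("scene",dict(cop=(155,215,200,275),brass=(112,222,145,275),puck=(150,275,175,298),small=(228,210,255,240),blue=(225,242,250,275),rack=(262,215,412,285))),
  ("side",dict(cop=(355,315,410,375),brass=(400,358,445,428),puck=(420,335,450,365),rack=(272,182,372,297)))):
    s=pickle.load(open(n+".pkl","rb"));P=cloud(s);d=s["range_z"]
    for k,(a,b,c,e) in boxes.items():
        q=P[b:e,a:c].reshape(-1,3);ok=d[b:e,a:c].ravel()>0;q=q[ok]
        if k=="rack":
            print(n,"table z",np.percentile(q[:,2],2))
            for lo,hi in((.006,.014),(.045,.054),(.055,.062),(.09,.103)):
                m=q[(q[:,2]>lo)&(q[:,2]<hi)]
                if len(m)<10: print(lo,len(m));continue
                r=cv2.minAreaRect(m[:,:2].astype(np.float32)*1000);print(n,k,lo,len(m),r)
            continue
        hh=q[q[:,2]>.02]; 
        if k=="puck": hh=q[q[:,2]>.012]
        if len(hh)==0: print(k,"none");continue
        zt=np.percentile(hh[:,2],98);t=hh[hh[:,2]>zt-.006]
        print(n,k,len(hh),"ztop",zt.round(4),"top rect",cv2.minAreaRect(t[:,:2].astype(np.float32)*1000),"all",cv2.minAreaRect(hh[:,:2].astype(np.float32)*1000))
E
```

```text
scene cop 503 ztop 0.0767 top rect ((511.5682067871094, -223.1259002685547), (13.724825859069824, 48.42961120605469), 68.41372680664062) all ((511.9854736328125, -223.0843048095703), (14.719651222229004, 49.281593322753906), 67.46626281738281)
scene brass 196 ztop 0.0769 top rect ((502.16607666015625, -317.356201171875), (48.730316162109375, 7.908875942230225), 18.40840721130371) all ((502.5387878417969, -317.1271667480469), (49.584144592285156, 8.075565338134766), 18.344867706298828)
scene puck 238 ztop 0.0268 top rect ((586.2081909179688, -258.25128173828125), (30.383136749267578, 28.578275680541992), 76.36004638671875) all ((586.2081909179688, -258.25128173828125), (30.383136749267578, 28.578275680541992), 76.36004638671875)
scene small 281 ztop 0.0579 top rect ((480.01171875, -100.63883209228516), (35.307525634765625, 11.202692031860352), 65.8580093383789) all ((480.59747314453125, -101.18537902832031), (36.09486389160156, 12.710726737976074), 65.80606842041016)
scene blue 190 ztop 0.0519 top rect ((560.1372680664062, -113.83148956298828), (32.02058792114258, 9.737557411193848), 
[... 1178 characters left out ...]
25, -281.7234191894531), (95.1926498413086, 29.285991668701172), 47.7092399597168) all ((556.723876953125, -275.9096984863281), (96.35615539550781, 29.362213134765625), 32.73174285888672)
side table z -0.0023126151149852614
side rack 0.006 1757 ((669.8191528320312, 138.48297119140625), (432.2417297363281, 218.46902465820312), 77.78304290771484)
side rack 0.045 815 ((575.92578125, 23.016494750976562), (300.21270751953125, 95.62078857421875), 67.80025482177734)
side rack 0.055 315 ((592.9901123046875, 85.689453125), (183.18763732910156, 50.263851165771484), 77.68341064453125)
side rack 0.09 162 ((605.99755859375, 150.67855834960938), (21.845462799072266, 45.675506591796875), 76.06493377685547)
```

```bash
cat >> h.py <<'E'
TH=np.deg2rad(-12.05);RX=np.array([np.cos(TH),np.sin(TH)]);RY=np.array([-RX[1],RX[0]])
RO=np.array([.5908,.0738])
def rack(P): d=P[...,:2]-RO; return np.stack([d@RX,d@RY,P[...,2]],-1)
def unrack(x,y): return RO+x*RX+y*RY
def go(xyz,jaw=None):
    """print tool-axis shift and turn (tool assumed pointing straight down) from the measured pose"""
    o=get_obs();R=Ro.from_euler("xyz",o["orientation"],degrees=True).as_matrix()
    a=np.degrees(np.arctan2(R[1,1],R[0,1]))   # jaw axis heading
    ca,sa=np.cos(np.radians(a)),np.sin(np.radians(a))
    M=np.array([[0,0,-1],[ca,sa,0],[sa,-ca,0]]) # rows: tool x (down), y, z = x cross y
    t=0 if jaw is None else -((jaw-a+90)%180-90)
    print("jaw",a.round(2),"tool",o["tool_pos"].round(4),"F",o["force"].round(1),"open",round(o["opening"],4),"t",o["clock"],"| delta",(M@(np.array(xyz)-o["tool_pos"])).round(4),"turn_x",round(t,2))
    return M
E
python3 - <<'E'
from h import *
import pickle
o=get_obs();print(Ro.from_euler("xyz",o["orientation"],degrees=True).as_matrix().round(3))
print(go([.5,.15,.25],77.95))
for n in("scene","side"):
    s=pickle.load(open(n+".pkl","rb"));P=rack(cloud(s));q=P[s["range_z"]>0];b=s["pixels"].astype(int)
    col=b[s["range_z"]>0]
    red=(col[:,2]>110)&(col[:,1]<70)
    m=(abs(q[:,0])<.024)
    for yc in(.08,0,-.08):
        k=m&(abs(q[:,1]-yc)<.04)
        fz=q[k&red&(q[:,2]>.053)&(q[:,2]<.066)];lz=q[k&~red&(q[:,2]>.046)&(q[:,2]<.0545)]
        for nm,w in(("fence",fz),("land",lz)):
            if len(w)>5:print(n,yc,nm,len(w),"y 3/97%",np.percentile(w[:,1],[3,50,97]).round(4),"x",np.percentile(w[:,0],[3,97]).round(3),"z",np.median(w[:,2]).round(4))
    r=q[(abs(q[:,0])<.06)&(abs(q[:,1])<.15)&(q[:,2]>.006)&(q[:,2]<.014)]
    print(n,"rail",np.percentile(r,[1,99],axis=0).round(4))
    st=q[(q[:,2]>.09)&(q[:,2]<.103)&m&(abs(q[:,1]-.08)<.03)];print("steel",st.mean(0).round(4))
E
```

```text
[[-0.    -0.247 -0.969]
 [-0.001 -0.969  0.247]
 [-1.     0.002 -0.   ]]
jaw -104.32 tool [0.1668 0.6536 0.2257] F [-0.7  0.7 -0.4] open 0.0874 t 0.1 | delta [-0.0243  0.4056 -0.4474] turn_x -2.27
[[ 0.          0.         -1.        ]
 [-0.2473037  -0.96893802  0.        ]
 [-0.96893802  0.2473037   0.        ]]
scene 0.08 fence 75 y 3/97% [0.0933 0.0992 0.1027] x [-0.019  0.022] z 0.0602
scene 0.08 land 183 y 3/97% [0.0584 0.0666 0.089 ] x [-0.021  0.023] z 0.0519
scene 0 fence 112 y 3/97% [0.0027 0.0081 0.0134] x [-0.021  0.022] z 0.0601
scene 0 land 142 y 3/97% [-0.0258 -0.0198  0.0027] x [-0.022  0.023] z 0.052
scene -0.08 fence 114 y 3/97% [-0.0752 -0.0702 -0.0652] x [-0.021  0.022] z 0.0604
scene -0.08 land 152 y 3/97% [-0.0989 -0.0923 -0.0639] x [-0.022  0.023] z 0.0522
scene rail [[-0.0416 -0.1313  0.0068]
 [ 0.0467  0.1344  0.0139]]
steel [0.004  0.0807 0.099 ]
side 0.08 land 170 y 3/97% [0.0558 0.0659 0.0786] x [-0.023  0.021] z 0.0498
side 0 fence 82 y 3/97% [0.0014 0.0078 0.0141] x [-0.022  0.022] z 0.0574
side 0 land 212 y 3/97% [-0.0279 -0.0166  0.0039] x [-0.023  0.023] z 0.0493
side -0.08 fence 102 y 3/97% [-0.0771 -0.0713 -0.064 ] x [-0.023  0.022] z 0.0576
side -0.08 land 246 y 3/97% [-0.1009 -0.0904 -0.0751] x [-0.023  0.022] z 0.0494
side rail [[-0.0452 -0.1348  0.0063]
 [ 0.0432  0.1289  0.0131]]
steel [-0.0023  0.077   0.0957]
```

```bash
python3 -m crank '{"delta_pos":[[0,0.55,-0.485],[0,0.55,-0.485],[0,0.55,-0.485],[0,0.55,-0.485],[0,0.55,-0.485],[0,0.55,-0.485],[0,0.55,-0.485],[0,0.55,-0.485],[0,0.55,-0.485],[0,0.55,-0.485],[0,0.55,-0.485],[0,0.55,-0.485]],"turn":[[7.3,0,0],[7.3,0,0],[7.3,0,0],[7.3,0,0],[7.3,0,0],[7.3,0,0],[7.3,0,0],[7.3,0,0],[7.3,0,0],[7.3,0,0],[7.3,0,0],[7.3,0,0]],"grip":[0.6,0.6,0.6,0.6,0.6,0.6,0.6,0.6,0.6,0.6,0.6,0.6]}'; python3 -c "
from h import *
go([.5115,-.2235,.18],68.4)"
```

```text
clock: 1.1
tool_pos: [0.3948, 0.2069, 0.2267]
orientation: [-91.8, 90.0, 66.6]
force: [0.3, 0.2, -0.3]
opening: 0.0523
jaw -111.58 tool [0.3948 0.2069 0.2267] F [ 0.3  0.2 -0.3] open 0.0523 t 1.1 | delta [ 0.0467  0.3573 -0.2668] turn_x 0.02
```

```bash
python3 -m crank '{"delta_pos":[[0,0.357,-0.267],[0,0.357,-0.267],[0,0.357,-0.267],[0,0.357,-0.267],[0.047,0.357,-0.267],[0.047,0.357,-0.267],[0.047,0.357,-0.267],[0.047,0.357,-0.267],[0.047,0.357,-0.267],[0.047,0.357,-0.267],[0.047,0.357,-0.267],[0.047,0.357,-0.267]],"turn":[[0,0,0],[0,0,0],[0,0,0],[0,0,0],[0,0,0],[0,0,0],[0,0,0],[0,0,0],[0,0,0],[0,0,0],[0,0,0],[0,0,0]],"grip":[0.6,0.6,0.6,0.6,0.6,0.6,0.6,0.6,0.6,0.6,0.6,0.6]}'; python3 -c "
from h import *
go([.5115,-.2235,.038],68.4)
s=snapshot('wrist');cv2.imwrite('pics/w1.png',s['pixels']);print(s['eye'],s['rotation'],s['camera_matrix'][0],s['k1'])
P=cloud(s);q=P[s['range_z']>0]
m=q[(q[:,2]>.066)&(q[:,2]<.08)]
for c in ((.511,-.224),(.502,-.317)):
    w=m[np.hypot(m[:,0]-c[0],m[:,1]-c[1])<.04]
    if len(w)>9: print(len(w),cv2.minAreaRect(w[:,:2].astype(np.float32)*1000),np.median(w[:,2]))
"
```

```text
clock: 2.1
tool_pos: [0.5113, -0.2259, 0.1773]
orientation: [28.4, 89.8, -173.5]
force: [1.0, 0.0, 1.1]
opening: 0.0525
jaw -111.84 tool [ 0.5113 -0.2259  0.1773] F [1.  0.  1.1] open 0.0525 t 2.1 | delta [ 0.1393 -0.0023  0.0007] turn_x -0.24
[ 0.57599302 -0.25061038  0.33510791] [-1.50785291e+01 -1.05153813e-01 -1.11779208e+02] [379.72206392   0.         317.67763372] 0.02433169681447033
1137 ((512.4099731445312, -224.3249053955078), (12.99744987487793, 45.84149169921875), 68.95697021484375) 0.07287187915563242
869 ((503.40020751953125, -317.1299743652344), (46.37461853027344, 8.774209976196289), 18.033411026000977) 0.07276378729582789
```

View pics/w1.png

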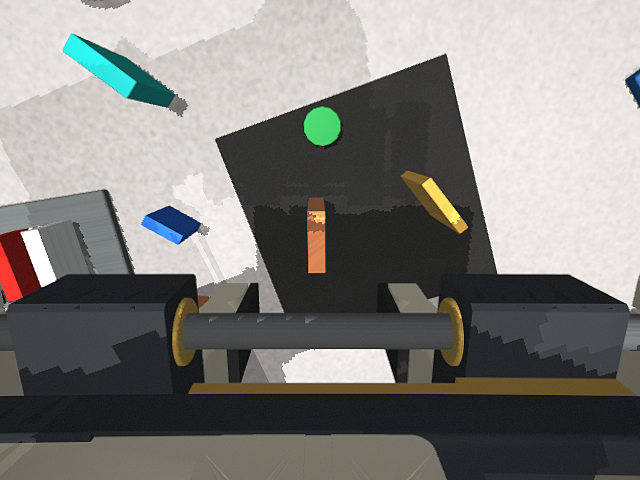

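The wrist view shows copper at (317,235), brass at (435,202) and the puck at (322,126). The copper top measures 13.0 x 45.8 mm at z = 73 mm, which matches. I'll descend and grip.

```bash
python3 -m crank '{"delta_pos":[[0.04,-0.002,0],[0.08,-0.002,0],[0.12,-0.002,0],[0.139,-0.002,0],[0.139,-0.002,0],[0.139,-0.002,0],[0.139,-0.002,0],[0.139,-0.002,0],[0.139,-0.002,0],[0.139,-0.002,0],[0.139,-0.002,0],[0.139,-0.002,0]],"turn":[[-0.6,0,0],[-0.6,0,0],[-0.6,0,0],[-0.6,0,0],[-0.6,0,0],[-0.6,0,0],[-0.6,0,0],[-0.6,0,0],[-0.6,0,0],[-0.6,0,0],[-0.6,0,0],[-0.6,0,0]],"grip":[0.6,0.6,0.6,0.6,0.6,0,0,0,0,0,0,0]}'; python3 -c "
from h import *
go([.5122,-.2243,.18],77.95)"
```

```text
clock: 3.15
tool_pos: [0.5124, -0.2196, 0.0412]
orientation: [-169.2, 89.9, -10.2]
force: [-0.4, 2.3, 4.7]
opening: 0.0129
jaw -111.01 tool [ 0.5124 -0.2196  0.0412] F [-0.4  2.3  4.7] open 0.0129 t 3.15 | delta [-0.1388  0.0044 -0.0015] turn_x -8.96
```

```bash
python3 -c "
from h import *
t=unrack(0,-.012);print(t)
go([*t,.16],77.95)"
```

```text
[0.58829482 0.06206441]
jaw -111.01 tool [ 0.5124 -0.2196  0.0412] F [-0.4  2.3  4.7] open 0.0129 t 3.15 | delta [-0.1188 -0.2902  0.0301] turn_x -8.96
```

```bash
python3 -m crank '{"delta_pos":[[-0.02,0,0],[-0.06,0,0],[-0.1,0,0],[-0.12,-0.04,0.004],[-0.12,-0.29,0.03],[-0.12,-0.29,0.03],[-0.12,-0.29,0.03],[-0.12,-0.29,0.03],[-0.12,-0.29,0.03],[-0.12,-0.29,0.03],[-0.12,-0.29,0.03],[-0.12,-0.29,0.03]],"turn":[[0,0,0],[0,0,0],[0,0,0],[0,0,0],[-3,0,0],[-6,0,0],[-9,0,0],[-9,0,0],[-9,0,0],[-9,0,0],[-9,0,0],[-9,0,0]],"grip":[0,0,0,0,0,0,0,0,0,0,0,0]}'; python3 - <<'E'
from h import *
import pickle
t=unrack(0,-.012)
go([*t,.12],77.95)
for n in("side","wrist"):
    s=snapshot(n);pickle.dump(s,open(n+"2.pkl","wb"))
    if n=="side":
        im=s["pixels"][130:330,230:450];im=cv2.resize(im,None,fx=3,fy=3,interpolation=cv2.INTER_CUBIC);cv2.imwrite("pics/s2.png",im)
    else: cv2.imwrite("pics/w2.png",s["pixels"])
go([*t,.12],77.95)
E
```

```text
clock: 4.15
tool_pos: [0.5882, 0.0648, 0.1598]
orientation: [9.6, 89.9, 177.8]
force: [-0.5, -0.6, -2.0]
opening: 0.0128
jaw -101.83 tool [0.5882 0.0648 0.1598] F [-0.5 -0.6 -2. ] open 0.0128 t 4.15 | delta [ 0.0398  0.0026 -0.0007] turn_x 0.22
jaw -101.97 tool [0.5874 0.0622 0.1599] F [-0.3 -0.2 -2.8] open 0.0127 t 4.25 | delta [ 0.0399 -0.     -0.0009] turn_x 0.08
```

View pics/s2.png

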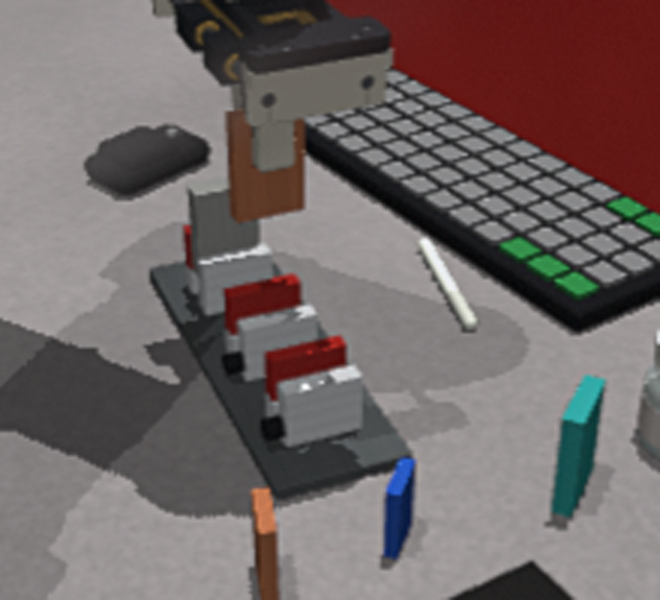

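View pics/w2.png

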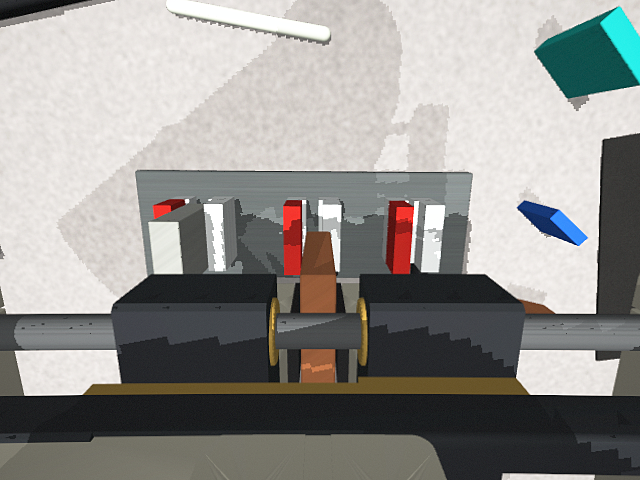

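The side view shows copper upright in the jaws at (268,165), above the rack. The wrist view shows the fences at (292,235) and (400,237), and the lands at (330,235) and (432,238). I'll measure the coupon against the slots in the wrist frame.

```bash
python3 - <<'E'
from h import *
import pickle
s=pickle.load(open("wrist2.pkl","rb"));d=s["range_z"];W=cloud(s);P=rack(W);im=s["pixels"].astype(int)
f=(d>0)&(abs(P[...,0])<.06)&(abs(P[...,1])<.16)
st=f&(P[...,2]>.09)&(P[...,2]<.104)&(abs(P[...,1]-.08)<.03);q=W[st];print("steel",cv2.minAreaRect(q[:,:2].astype(np.float32)*1000),P[st].mean(0).round(4))
red=(im[...,2]>90)&(im[...,1]<60)&(im[...,0]<60)
for yc in(.08,0,-.08):
    for nm,m in(("fence",red&(P[...,2]>.05)&(P[...,2]<.066)),("land",~red&(P[...,2]>.046)&(P[...,2]<.054))):
        w=P[f&m&(abs(P[...,1]-yc)<.035)]
        if len(w)>9:print(yc,nm,len(w),np.percentile(w[:,1],[2,50,98]).round(4),"x",np.percentile(w[:,0],[2,98]).round(4),"z",np.median(w[:,2]).round(4))
c=f&(P[...,2]>.105)&(im[...,2]>im[...,0]+25);c[275:]=False
c&=(np.arange(640)>290)&(np.arange(640)<345)
w=P[c];print("coupon",len(w),"z",np.percentile(w[:,2],[2,98]).round(4))
for a,b in((.115,.13),(.13,.15),(.15,.17)):
    e=w[(w[:,2]>a)&(w[:,2]<b)]
    if len(e)>5:print(a,len(e),np.percentile(e[:,1],[3,97]).round(4),"x",np.percentile(e[:,0],[50,97]).round(4))
print("tool rack",rack(get_obs()["tool_pos"]).round(4))
E
```

```text
steel ((613.7451782226562, 151.6250457763672), (18.966753005981445, 35.01490020751953), 77.49598693847656) [0.0079 0.0797 0.0971]
0.08 fence 183 [0.0913 0.0977 0.1024] x [0.0188 0.0265] z 0.0578
0.08 land 1572 [0.0577 0.0653 0.0851] x [-0.0223  0.026 ] z 0.0498
0 fence 1183 [0.0022 0.0079 0.0137] x [-0.0225  0.0262] z 0.0579
0 land 798 [-0.0261 -0.0219 -0.0133] x [-0.0209  0.0261] z 0.0498
-0.08 fence 1170 [-0.0757 -0.0699 -0.0642] x [-0.0216  0.0259] z 0.0579
-0.08 land 1446 [-0.0996 -0.0921 -0.0641] x [-0.0226  0.0253] z 0.0498
coupon 1278 z [0.1259 0.1904]
0.115 71 [-0.0161 -0.0046] x [0.0234 0.0235]
0.13 261 [-0.0161 -0.0044] x [0.0234 0.0237]
0.15 363 [-0.016  -0.0041] x [0.0235 0.0238]
tool rack [-0.0009 -0.012   0.1599]
```

```bash
python3 -m crank '{"delta_pos":[[0.03,0,0],[0.055,0,0],[0.068,0,0],[0.068,0,0],[0.068,-0.002,0],[0.068,-0.003,0],[0.068,-0.003,0],[0.068,-0.003,0]],"turn":[[0,0,0],[0,0,0],[0,0,0],[0,0,0],[0,0,0],[0,0,0],[0,0,0],[0,0,0]],"grip":[0,0,0,0,0,0,0,0]}'; python3 -c "
from h import *
o=get_obs();print(rack(o['tool_pos']).round(4),o['force'].round(1), o['force'][:2]@RX,o['force'][:2]@RY)"
python3 -m crank '{"delta_pos":[[0,-0.001,0],[0,-0.001,0],[0,-0.001,0]],"turn":[[0,0,0],[0,0,0],[0,0,0]],"grip":[0,0,0]}'; python3 -c "
from h import *
o=get_obs();print(rack(o['tool_pos']).round(4),o['force'].round(1), o['force'][:2]@RX,o['force'][:2]@RY)"
```

```text
clock: 4.92
tool_pos: [0.5892, 0.065, 0.0937]
orientation: [-143.9, 89.9, 24.1]
force: [-0.8, 1.0, -2.5]
opening: 0.0128
[ 0.0003 -0.0089  0.0937] [-0.8  1.  -2.5] -0.9358847857706145 0.7768193681047573
clock: 5.17
tool_pos: [0.589, 0.066, 0.0929]
orientation: [-141.5, 90.0, 26.5]
force: [-0.1, 0.1, -2.4]
opening: 0.0129
[-0.0001 -0.008   0.0929] [-0.1  0.1 -2.4] -0.1086143843853094 0.12771489246020656
```

```bash
cat > f.py <<'E'
from h import *
o=get_obs();print("RACK",rack(o['tool_pos']).round(4),"Fx,y,z",(o['force'][:2]@RX).round(1),(o['force'][:2]@RY).round(1),o['force'][2].round(1),"jaw open",round(o['opening'],4))
E
python3 -m crank '{"delta_pos":[[0.001,-0.001,0],[0.001,-0.001,0],[0.001,-0.001,0]],"turn":[[0,0,0],[0,0,0],[0,0,0]],"grip":[0,0,0]}'|head -1; python3 f.py
python3 -m crank '{"delta_pos":[[0,-0.001,0],[0,-0.001,0],[0,-0.001,0]],"turn":[[0,0,0],[0,0,0],[0,0,0]],"grip":[0,0,0]}'|head -1; python3 f.py
```

```text
clock: 5.42
RACK [-0.0003 -0.0071  0.0914] Fx,y,z 0.6 -0.4 -2.8 jaw open 0.0128
clock: 5.67
RACK [-0.0002 -0.0061  0.0915] Fx,y,z -0.5 -0.3 -2.9 jaw open 0.0127
```

Contact is expected at about rack y -0.006. Next I'll use half-millimetre steps.

```bash
python3 -m crank '{"delta_pos":[[0,-0.0006,0],[0,-0.0006,0],[0,-0.0006,0]],"turn":[[0,0,0],[0,0,0],[0,0,0]],"grip":[0,0,0]}'|head -1; python3 f.py
python3 -m crank '{"delta_pos":[[0,-0.0006,0],[0,-0.0006,0],[0,-0.0006,0]],"turn":[[0,0,0],[0,0,0],[0,0,0]],"grip":[0,0,0]}'|head -1; python3 f.py
```

```text
clock: 5.92
RACK [-0.0002 -0.0055  0.0916] Fx,y,z 0.1 0.0 -3.2 jaw open 0.0128
clock: 6.17
RACK [-0.0003 -0.0051  0.0915] Fx,y,z 0.6 -1.9 -2.2 jaw open 0.0127
```

```bash
python3 -m crank '{"delta_pos":[[0,-0.0006,0],[0,-0.0006,0],[0,-0.0006,0]],"turn":[[0,0,0],[0,0,0],[0,0,0]],"grip":[0,0,0]}'|head -1; python3 f.py
```

```text
clock: 6.42
RACK [-0.0003 -0.005   0.0915] Fx,y,z 0.8 -4.4 -1.4 jaw open 0.0126
```

```bash
python3 -m crank '{"delta_pos":[[0,0.0019,0],[0,0.0019,0],[0,0.0019,0],[0.002,0.0019,0],[0.004,0.0019,0],[0.006,0.0019,0],[0.006,0.0019,0]],"turn":[[0,0,0],[0,0,0],[0,0,0],[0,0,0],[0,0,0],[0,0,0],[0,0,0]],"grip":[0,0,0,0,0,0,0]}'|head -1; python3 f.py
```

```text
clock: 7.0
RACK [-0.0006 -0.0063  0.0849] Fx,y,z 0.8 0.2 -3.2 jaw open 0.0129
```

```bash
python3 -m crank '{"delta_pos":[[0.0015,0,0],[0.003,0,0],[0.0045,0,0],[0.006,0,0],[0.006,0,0]],"turn":[[0,0,0],[0,0,0],[0,0,0],[0,0,0],[0,0,0]],"grip":[0,0,0,0,0]}'|head -1; python3 f.py
```

```text
clock: 7.42
RACK [-0.0004 -0.0063  0.0792] Fx,y,z -0.2 0.0 -2.4 jaw open 0.0131
```

```bash
python3 -m crank '{"delta_pos":[[0.0015,0,0],[0.003,0,0],[0.0045,0,0],[0.006,0,0],[0.0075,0,0],[0.009,0,0],[0.009,0,0]],"turn":[[0,0,0],[0,0,0],[0,0,0],[0,0,0],[0,0,0],[0,0,0],[0,0,0]],"grip":[0,0,0,0,0,0,0]}'|head -1; python3 f.py
```

```text
clock: 8.0
RACK [-0.0004 -0.0063  0.0702] Fx,y,z 0.0 -0.0 -2.4 jaw open 0.013
```

Now at tcp 70.2 mm with the ledge expected near 66, so I'll use small steps.

```bash
python3 -m crank '{"delta_pos":[[0.001,0,0],[0.002,0,0],[0.0025,0,0],[0.0025,0,0]],"turn":[[0,0,0],[0,0,0],[0,0,0],[0,0,0]],"grip":[0,0,0,0]}'|head -1; python3 f.py
python3 -m crank '{"delta_pos":[[0.0007,0,0],[0.0012,0,0],[0.0012,0,0],[0.0012,0,0]],"turn":[[0,0,0],[0,0,0],[0,0,0],[0,0,0]],"grip":[0,0,0,0]}'|head -1; python3 f.py
```

```text
clock: 8.33
RACK [-0.0003 -0.0063  0.068 ] Fx,y,z -0.3 -0.4 -2.8 jaw open 0.0125
clock: 8.67
RACK [-0.0002 -0.0063  0.0669] Fx,y,z -0.4 -0.3 -2.6 jaw open 0.013
```

```bash
python3 -m crank '{"delta_pos":[[0.0005,0,0],[0.001,0,0],[0.001,0,0]],"turn":[[0,0,0],[0,0,0],[0,0,0]],"grip":[0,0,0]}'|head -1; python3 f.py
```

```text
clock: 8.92
RACK [-0.0001 -0.0062  0.0661] Fx,y,z -0.2 -0.6 0.4 jaw open 0.0128
```

```bash
python3 -m crank '{"delta_pos":[[0.0005,0,0],[0.0005,0,0],[0.0005,0,0]],"turn":[[0,0,0],[0,0,0],[0,0,0]],"grip":[0,0,0]}'|head -1; python3 f.py
```

```text
clock: 9.17
RACK [-0.0001 -0.0062  0.0661] Fx,y,z -2.8 0.3 4.7 jaw open 0.0129
```

```bash
python3 -m crank '{"delta_pos":[[0,0,0],[0,0,0],[0,0,0],[0,0,0],[-0.01,0,0],[-0.03,0,0],[-0.06,0,0],[-0.1,0,0],[-0.12,0,0],[-0.12,0,0]],"turn":[[0,0,0],[0,0,0],[0,0,0],[0,0,0],[0,0,0],[0,0,0],[0,0,0],[0,0,0],[0,0,0],[0,0,0]],"grip":[0.3,0.3,0.3,0.3,0.3,0.3,0.3,0.3,0.3,0.3]}'|head -1; python3 - <<'E'
from h import *
import pickle
s=snapshot("side");P=rack(cloud(s));im=s["pixels"].astype(int)
m=(s["range_z"]>0)&(abs(P[...,0])<.04)&(abs(P[...,1]+.005)<.03)&(P[...,2]>.07)&(P[...,2]<.12)
w=P[m];print(len(w),"ztop",np.percentile(w[:,2],[90,98]).round(4),"top",w[w[:,2]>.09].mean(0).round(4))
m=(s["range_z"]>0)&(abs(P[...,0])<.04)&(abs(P[...,1]-.08)<.02)&(P[...,2]>.085)&(P[...,2]<.12);print("steel ztop",np.percentile(P[m][:,2],98).round(4))
go([.5030,-.3171,.18],108.2)
E
```

```text
clock: 10.0
377 ztop [0.0977 0.0987] top [-0.0011 -0.0088  0.0954]
steel ztop 0.0988
jaw -102.0 tool [0.5909 0.0683 0.1893] F [-0.1 -0.6 -0.8] open 0.0263 t 10.05 | delta [0.0093 0.3953 0.0059] turn_x -30.2
```

Copper is seated: its top is at 98.7 mm against 98.8 for the steel. Next is the brass.

```bash
python3 -m crank '{"delta_pos":[[0,0.395,0.006],[0,0.395,0.006],[0,0.395,0.006],[0,0.395,0.006],[0,0.395,0.006],[0,0.395,0.006],[0,0.395,0.006],[0.009,0.395,0.006],[0.009,0.395,0.006],[0.009,0.395,0.006],[0.009,0.395,0.006],[0.009,0.395,0.006]],"turn":[[0,0,0],[0,0,0],[-5,0,0],[-10,0,0],[-15,0,0],[-20,0,0],[-25,0,0],[-30.2,0,0],[-30.2,0,0],[-30.2,0,0],[-30.2,0,0],[-30.2,0,0]],"grip":[0.6,0.6,0.6,0.6,0.6,0.6,0.6,0.6,0.6,0.6,0.6,0.6]}'; python3 - <<'E'
from h import *
s=snapshot("wrist");P=cloud(s);q=P[s['range_z']>0];q=q[(q[:,2]>.066)&(q[:,2]<.08)&(np.hypot(q[:,0]-.502,q[:,1]+.317)<.04)]
print(len(q),cv2.minAreaRect(q[:,:2].astype(np.float32)*1000),np.median(q[:,2]))
go([.503,-.3172,.04],108.2)
E
```

```text
clock: 11.05
tool_pos: [0.5, -0.3184, 0.1753]
orientation: [-37.5, 89.9, 160.5]
force: [-0.5, 1.0, -0.8]
opening: 0.0524
743 ((503.1473083496094, -317.13751220703125), (46.32682800292969, 7.872786521911621), 18.323047637939453) 0.0727710155594094
jaw -71.9 tool [ 0.5005 -0.3176  0.1756] F [-0.2  0.5 -0.6] open 0.0527 t 11.1 | delta [ 0.1356  0.0004 -0.0025] turn_x -0.1
```

```bash
python3 -m crank '{"delta_pos":[[0.04,0.0004,-0.002],[0.08,0.0004,-0.002],[0.12,0.0004,-0.002],[0.136,0.0004,-0.002],[0.136,0.0004,-0.002],[0.136,0.0004,-0.002],[0.136,0.0004,-0.002],[0.136,0.0004,-0.002],[0.136,0.0004,-0.002],[0.136,0.0004,-0.002],[0.136,0.0004,-0.002],[0.136,0.0004,-0.002]],"turn":[[0,0,0],[0,0,0],[0,0,0],[0,0,0],[0,0,0],[0,0,0],[0,0,0],[0,0,0],[0,0,0],[0,0,0],[0,0,0],[0,0,0]],"grip":[0.6,0.6,0.6,0.6,0.6,0,0,0,0,0,0,0]}'; python3 -c "
from h import *
t=unrack(0,-.087);print(t)
go([*t,.16],77.95)"
```

```text
clock: 12.1
tool_pos: [0.5034, -0.3172, 0.0409]
orientation: [148.9, 89.9, -12.9]
force: [-0.0, 0.4, -0.1]
opening: 0.0114
[ 0.57263743 -0.01128302]
jaw -71.82 tool [ 0.5034 -0.3172  0.0409] F [-0.   0.4 -0.1] open 0.0114 t 12.1 | delta [-0.1191 -0.2691 -0.1612] turn_x 30.23
```

```bash
python3 -m crank '{"delta_pos":[[0,0,0],[0,0,0],[0,0,0],[0,0,0],[-0.02,0,0],[-0.06,0,0],[-0.1,0,0],[-0.12,0,0],[-0.12,-0.269,-0.161],[-0.12,-0.269,-0.161],[-0.12,-0.269,-0.161],[-0.12,-0.269,-0.161]],"turn":[[0,0,0],[0,0,0],[0,0,0],[0,0,0],[0,0,0],[0,0,0],[0,0,0],[0,0,0],[6,0,0],[12,0,0],[18,0,0],[24,0,0]],"grip":[0,0,0,0,0,0,0,0,0,0,0,0]}'; python3 -c "
from h import *
t=unrack(0,-.087)
go([*t,.16],77.95)"
```

```text
clock: 13.1
tool_pos: [0.5395, -0.1531, 0.16]
orientation: [-36.3, 90.0, 137.5]
force: [1.6, -0.1, -2.0]
opening: 0.0081
jaw -96.19 tool [ 0.5395 -0.1531  0.16  ] F [ 1.6 -0.1 -2. ] open 0.0081 t 13.1 | delta [ 0.     -0.1445 -0.0177] turn_x 5.86
```

```bash
python3 -m crank '{"delta_pos":[[0,-0.144,-0.018],[0,-0.144,-0.018],[0,-0.144,-0.018],[0,-0.144,-0.018],[0,-0.144,-0.018],[0,-0.144,-0.018],[0,-0.144,-0.018]],"turn":[[5.9,0,0],[5.9,0,0],[5.9,0,0],[5.9,0,0],[5.9,0,0],[5.9,0,0],[5.9,0,0]],"grip":[0,0,0,0,0,0,0]}'; python3 - <<'E'
from h import *
s=snapshot("wrist");d=s["range_z"];P=rack(cloud(s));im=s["pixels"].astype(int);cv2.imwrite("pics/w3.png",s["pixels"])
f=(d>0)&(abs(P[...,0])<.06)
red=(im[...,2]>90)&(im[...,1]<60)&(im[...,0]<60)
for nm,m in(("fence",red&(P[...,2]>.05)&(P[...,2]<.066)),("land",~red&(P[...,2]>.046)&(P[...,2]<.054))):
    w=P[f&m&(abs(P[...,1]+.08)<.035)]
    if len(w)>9:print(nm,len(w),np.percentile(w[:,1],[2,50,98]).round(4),"x",np.percentile(w[:,0],[2,98]).round(4))
w=P[f&(P[...,2]>.108)&(P[...,2]<.17)&(abs(P[...,1]+.087)<.02)&(np.arange(480)[:,None]<275)]
if len(w):print("coupon",len(w),np.percentile(w[:,1],[3,50,97]).round(4),"x",np.percentile(w[:,0],[50,97]).round(4),"z",np.percentile(w[:,2],[2,98]).round(4))
t=unrack(0,-.087);go([*t,.092],77.95)
E
python3 f.py
```

```text
clock: 13.68
tool_pos: [0.5718, -0.0132, 0.1597]
orientation: [21.3, 89.9, -170.4]
force: [0.5, -1.1, -1.6]
opening: 0.0077
fence 1154 [-0.076  -0.0705 -0.065 ] x [-0.023   0.0259]
land 830 [-0.0995 -0.0951 -0.0763] x [-0.0216  0.0258]
coupon 456 [-0.0918 -0.0879 -0.0844] x [0.0218 0.0221] z [0.1247 0.1691]
jaw -101.75 tool [ 0.5719 -0.0137  0.1599] F [ 0.2 -0.4 -0.7] open 0.0077 t 13.7333 | delta [ 0.0679 -0.0026 -0.0003] turn_x 0.3
RACK [-0.0003 -0.0896  0.1599] Fx,y,z 0.3 -0.4 -0.7 jaw open 0.0077
```

View pics/w3.png

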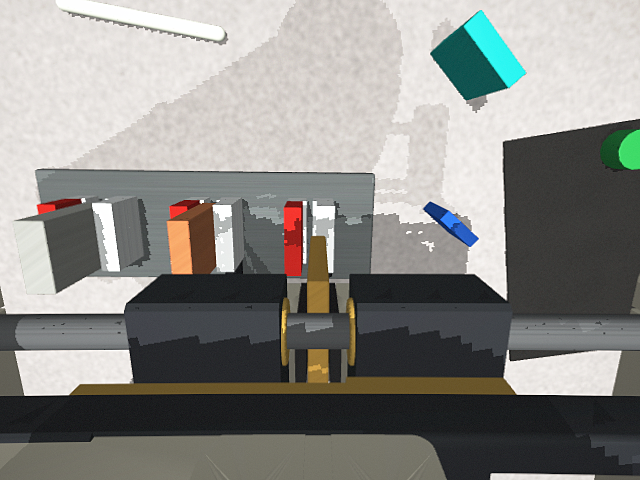

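Brass is held at (317,255), with the fence at (293,237) and copper seated at (190,245). I'll lower it to feeling height.

```bash
python3 -m crank '{"delta_pos":[[0.03,0,0],[0.055,0,0],[0.068,0,0],[0.068,0,0],[0.069,-0.002,0],[0.069,-0.004,0],[0.069,-0.005,0],[0.069,-0.005,0],[0.069,-0.005,0]],"turn":[[0,0,0],[0,0,0],[0,0,0],[0,0,0],[0,0,0],[0,0,0],[0,0,0],[0,0,0],[0,0,0]],"grip":[0,0,0,0,0,0,0,0,0]}'|head -1; python3 f.py
python3 -m crank '{"delta_pos":[[0,-0.001,0],[0,-0.001,0],[0,-0.001,0]],"turn":[[0,0,0],[0,0,0],[0,0,0]],"grip":[0,0,0]}'|head -1; python3 f.py
```

```text
clock: 14.48
RACK [ 0.0005 -0.0836  0.0922] Fx,y,z -0.7 -0.5 -1.0 jaw open 0.0077
clock: 14.73
RACK [ 0.0001 -0.0827  0.0916] Fx,y,z -0.0 0.4 -2.5 jaw open 0.0078
```

```bash
python3 -m crank '{"delta_pos":[[0,-0.0007,0],[0,-0.0007,0],[0,-0.0007,0]],"turn":[[0,0,0],[0,0,0],[0,0,0]],"grip":[0,0,0]}'|head -1; python3 f.py
python3 -m crank '{"delta_pos":[[0,-0.0006,0],[0,-0.0006,0],[0,-0.0006,0]],"turn":[[0,0,0],[0,0,0],[0,0,0]],"grip":[0,0,0]}'|head -1; python3 f.py
```

```text
clock: 14.98
RACK [ 0.0001 -0.0821  0.0913] Fx,y,z 1.1 -0.3 -1.8 jaw open 0.0078
clock: 15.23
RACK [ 0.0001 -0.0815  0.0913] Fx,y,z 0.7 0.1 -2.2 jaw open 0.0081
```

```bash
python3 -m crank '{"delta_pos":[[0,-0.0006,0],[0,-0.0006,0],[0,-0.0006,0]],"turn":[[0,0,0],[0,0,0],[0,0,0]],"grip":[0,0,0]}'|head -1; python3 f.py
python3 -m crank '{"delta_pos":[[0,-0.0006,0],[0,-0.0006,0],[0,-0.0006,0]],"turn":[[0,0,0],[0,0,0],[0,0,0]],"grip":[0,0,0]}'|head -1; python3 f.py
```

```text
clock: 15.48
RACK [ 0.     -0.0812  0.0913] Fx,y,z 1.0 -2.1 -1.2 jaw open 0.0079
clock: 15.73
RACK [ 0.     -0.0809  0.0913] Fx,y,z 1.5 -5.1 -2.3 jaw open 0.0081
```

```bash
python3 -m crank '{"delta_pos":[[0,-0.0006,0],[0,-0.0006,0],[0,-0.0006,0]],"turn":[[0,0,0],[0,0,0],[0,0,0]],"grip":[0,0,0]}'|head -1; python3 f.py
```

```text
clock: 15.98
RACK [-0.     -0.0809  0.0913] Fx,y,z 1.7 -8.3 -1.5 jaw open 0.0078
```

```bash
python3 -m crank '{"delta_pos":[[0,0.0027,0],[0,0.0027,0],[0,0.0027,0],[0.002,0.0027,0],[0.004,0.0027,0],[0.006,0.0027,0],[0.006,0.0027,0]],"turn":[[0,0,0],[0,0,0],[0,0,0],[0,0,0],[0,0,0],[0,0,0],[0,0,0]],"grip":[0,0,0,0,0,0,0]}'|head -1; python3 f.py
```

```text
clock: 16.57
RACK [-0.0002 -0.0824  0.0848] Fx,y,z -0.3 -0.4 -1.3 jaw open 0.0079
```

```bash
python3 -m crank '{"delta_pos":[[0.0015,0,0],[0.003,0,0],[0.0045,0,0],[0.006,0,0],[0.006,0,0]],"turn":[[0,0,0],[0,0,0],[0,0,0],[0,0,0],[0,0,0]],"grip":[0,0,0,0,0]}'|head -1; python3 f.py
```

```text
clock: 16.98
RACK [-0.0001 -0.0825  0.079 ] Fx,y,z -1.0 1.0 -0.8 jaw open 0.0075
```

```bash
python3 -m crank '{"delta_pos":[[0.0015,0,0],[0.003,0,0],[0.0045,0,0],[0.006,0,0],[0.0075,0,0],[0.009,0,0],[0.009,0,0]],"turn":[[0,0,0],[0,0,0],[0,0,0],[0,0,0],[0,0,0],[0,0,0],[0,0,0]],"grip":[0,0,0,0,0,0,0]}'|head -1; python3 f.py
python3 -m crank '{"delta_pos":[[0.001,0,0],[0.002,0,0],[0.0025,0,0],[0.0025,0,0]],"turn":[[0,0,0],[0,0,0],[0,0,0],[0,0,0]],"grip":[0,0,0,0]}'|head -1; python3 f.py
```

```text
clock: 17.57
RACK [-0.0001 -0.0825  0.07  ] Fx,y,z 0.1 -0.1 -1.8 jaw open 0.0079
clock: 17.9
RACK [ 0.     -0.0825  0.0677] Fx,y,z 0.9 0.1 -2.4 jaw open 0.0079
```

```bash
python3 -m crank '{"delta_pos":[[0.0005,0,0],[0.001,0,0],[0.001,0,0]],"turn":[[0,0,0],[0,0,0],[0,0,0]],"grip":[0,0,0]}'|head -1; python3 f.py
python3 -m crank '{"delta_pos":[[0.0005,0,0],[0.001,0,0],[0.001,0,0]],"turn":[[0,0,0],[0,0,0],[0,0,0]],"grip":[0,0,0]}'|head -1; python3 f.py
```

```text
clock: 18.15
RACK [ 0.0001 -0.0824  0.0668] Fx,y,z -0.1 1.6 -1.3 jaw open 0.0079
clock: 18.4
RACK [ 0.0001 -0.0824  0.0658] Fx,y,z 0.4 -0.6 -2.1 jaw open 0.0076
```

```bash
python3 -m crank '{"delta_pos":[[0.0005,0,0],[0.0005,0,0],[0.0005,0,0]],"turn":[[0,0,0],[0,0,0],[0,0,0]],"grip":[0,0,0]}'|head -1; python3 f.py
python3 -m crank '{"delta_pos":[[0.0005,0,0],[0.0005,0,0],[0.0005,0,0]],"turn":[[0,0,0],[0,0,0],[0,0,0]],"grip":[0,0,0]}'|head -1; python3 f.py
```

```text
clock: 18.65
RACK [ 0.0002 -0.0824  0.0657] Fx,y,z -1.5 -0.3 4.0 jaw open 0.0082
clock: 18.9
RACK [ 0.0002 -0.0824  0.0657] Fx,y,z -2.8 0.3 8.3 jaw open 0.0082
```

Brass is on the ledge: contact at 65.7 mm against a predicted 65.9. I'll release, retreat and check.

```bash
python3 -m crank '{"delta_pos":[[-0.001,0,0],[-0.001,0,0],[-0.001,0,0],[-0.001,0,0],[-0.01,0,0],[-0.03,0,0],[-0.06,0,0],[-0.1,0,0],[-0.14,0,0],[-0.14,0,0],[-0.14,0,0]],"turn":[[0,0,0],[0,0,0],[0,0,0],[0,0,0],[0,0,0],[0,0,0],[0,0,0],[0,0,0],[0,0,0],[0,0,0],[0,0,0]],"grip":[0.3,0.3,0.3,0.3,0.3,0.3,0.3,0.3,0.3,0.3,0.3]}'; python3 - <<'E'
from h import *
for n in("side","wrist"):
    s=snapshot(n);P=rack(cloud(s))
    if n=="side":
        im=cv2.resize(s["pixels"][160:330,250:450],None,fx=3,fy=3,interpolation=cv2.INTER_CUBIC);cv2.imwrite("pics/s4.png",im)
    for nm,yc in(("steel",.08),("cop",-.006),("brass",-.082)):
        m=(s["range_z"]>0)&(abs(P[...,0])<.03)&(abs(P[...,1]-yc)<.02)&(P[...,2]>.09)&(P[...,2]<.106)
        w=P[m]
        if len(w):print(n,nm,len(w),"ztop",np.percentile(w[:,2],[50,98]).round(4),"mean xy",w.mean(0)[:2].round(4))
E
```

```text
clock: 19.82
tool_pos: [0.5753, -0.0065, 0.2086]
orientation: [-153.5, 89.6, 14.8]
force: [0.8, 0.2, -0.8]
opening: 0.026
side steel 166 ztop [0.0966 0.0987] mean xy [-0.0022  0.0767]
side cop 165 ztop [0.0965 0.0985] mean xy [-0.0011 -0.0088]
side brass 149 ztop [0.0955 0.0989] mean xy [-0.0028 -0.0842]
wrist steel 1941 ztop [0.0976 0.0992] mean xy [0.0014 0.079 ]
wrist cop 1249 ztop [0.0977 0.0992] mean xy [ 0.0027 -0.0064]
wrist brass 689 ztop [0.0978 0.0992] mean xy [ 0.0004 -0.0815]
```

View pics/s4.png

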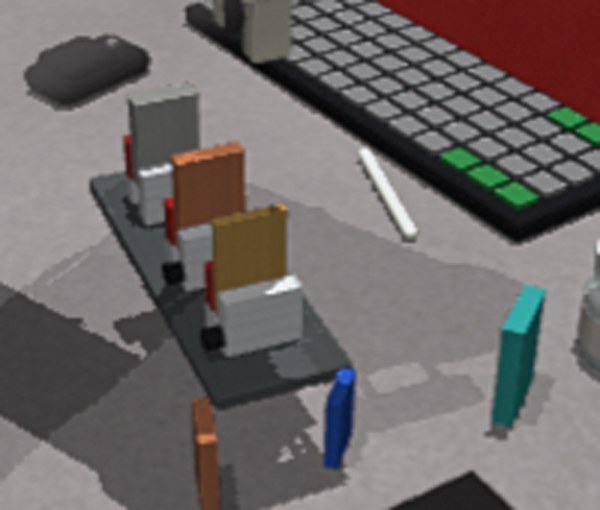

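The picture shows steel (165,125), copper (208,185) and brass (250,245) upright in their slots, with their tops at the same height. The gripper is clear, so I'll hand in.

```bash
python3 -c "
from h import *
print(close_job())"
```

```text
the job is handed in; nothing more can be done
None
```

The copper coupon is in the 13 mm slot and the brass coupon is in the 8 mm slot, both resting on their ledges. The job was handed in at about 20 s of the 64 s allowed; it reports no verdict.

- **Feeling for the slots:** I carried each coupon in +y onto its red fence and met it at about 4 N for copper and 8 N for brass. I then backed off to the middle of the slot and lowered until the ledge took the weight. The blocks turned out to be shifted about -6 mm (13 mm slot) and -2 mm (8 mm slot). The highest wrist force I read in contact was about 8 N.
- **Seating:** after release, all three tops read 98.5–99.2 mm in both the side and wrist views, against the 98 mm expected. In the wrist view they stand at y = 79 mm (steel), -6 mm (copper) and -82 mm (brass). In the side image they look upright.
- **Disagreement:** the side camera puts everything 2–3 mm further in -y than the wrist camera. That is roughly the stated calibration error, and it shifts the untouched steel by the same amount.
- **Not checked:** I did not measure the bystanders' positions again at the end. The arm never went near them, and none looked moved in the pictures.

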